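# Line up the perfumer's bottles and close the retaining bail

### The job

Slide the four flat amber bottles across the bench, without lifting them, into an even row on the rail stand: one on each marked outline, backs to the rail, square and upright. When all four are lined up, swing the steel bail over from behind and press it fully down in front of them. Leave the other glassware where it stands.

Things in the scene. Friction and masses are not known exactly. Their poses are not given: they have to be found in the camera images.
- stand: Fixed light-wood rail 310 mm long (y), 20 thick (x), 30 high; aluminium end posts 58 high at y = +-161 mm. Origin on the bench at the middle of the rail's front face (robot side); x points away from the robot into the rail, y along it, z up. In front of it a thin grey mat, flush with the bench, has four white black-edged outlines; a black line on the rail's top marks each one's middle.
- bail (a joint): Angle q (rad) of the steel U-shaped bail, 8 mm rod, 306 mm wide, hinged in the end posts along the stand's y. Crossbar axis at stand x = 10 - 60 cos q, z = 45 + 60 sin q (mm). 0: down, level, in front of the bottles, 12 mm clear of them; starts tipped back behind the rail at 2.2 to 2.75 (stop 2.8). Stiff hinge, stays where left; 2 to 4 N at the crossbar moves it.
- bail_grip (a point): Middle of the bail's crossbar, on its axis, inside a black rubber sleeve 50 mm long and 12 mm thick; moves with the bail.
- mark0 (a point): Centre of outline 0 on the bench (z = 0): 18 mm in front of the rail's front face, -112.5 mm along the stand's y. The outlines are 75 mm apart. Axes as the stand's.
- mark1 (a point): Centre of outline 1 on the bench (z = 0): 18 mm in front of the rail's front face, -37.5 mm along the stand's y. The outlines are 75 mm apart. Axes as the stand's.
- mark2 (a point): Centre of outline 2 on the bench (z = 0): 18 mm in front of the rail's front face, +37.5 mm along the stand's y. The outlines are 75 mm apart. Axes as the stand's.
- mark3 (a point): Centre of outline 3 on the bench (z = 0): 18 mm in front of the rail's front face, +112.5 mm along the stand's y. The outlines are 75 mm apart. Axes as the stand's.
- bottle0: Loose flat amber-glass bottle (all four alike): body 34 mm deep (x), 44 mm wide (y), 50 mm high, with a round white cap 22 mm across from 54 to 72 mm height; paper label on the wide face at -x. Origin at the centre of its underside. About 0.11 kg.
- bottle1: Loose flat amber-glass bottle (all four alike): body 34 mm deep (x), 44 mm wide (y), 50 mm high, with a round white cap 22 mm across from 54 to 72 mm height; paper label on the wide face at -x. Origin at the centre of its underside. About 0.11 kg.
- bottle2: Loose flat amber-glass bottle (all four alike): body 34 mm deep (x), 44 mm wide (y), 50 mm high, with a round white cap 22 mm across from 54 to 72 mm height; paper label on the wide face at -x. Origin at the centre of its underside. About 0.11 kg.
- bottle3: Loose flat amber-glass bottle (all four alike): body 34 mm deep (x), 44 mm wide (y), 50 mm high, with a round white cap 22 mm across from 54 to 72 mm height; paper label on the wide face at -x. Origin at the centre of its underside. About 0.11 kg.
- vial: Bystander: small round amber vial, 24 mm across, 55 mm high; origin at the centre of its underside.
- dish: Bystander: small white weighing dish, 48 mm across, 18 mm high; origin at the centre of its underside.
- stopper: Bystander: clear stopper standing on its broad end, 26 mm across, 30 mm high; origin at the centre of its underside.
- beaker: Bystander: glass beaker, 68 mm across, 90 mm high; origin at the centre of its underside.
- round_bottle: Bystander: big round amber bottle, 60 mm across, 130 mm high; origin at the centre of its underside.

How it is judged:
By the outcome, as a careful person would: the job done as asked, in the order asked, and still so for the second after the job is handed in, with the robot touching nothing.
It also fails if it takes over 72 s, if anything falls off the work surface, if the arm or the gripper's body presses on something with over 40 N, if the wrist force passes 120 N, or if a joint passes its speed limit or range.

### The arm

A 7-joint arm with a two-finger parallel gripper is mounted at the origin on the work surface. World frame = base frame: x ahead of the robot, y to its left, z up, the work surface at z = 0. Lengths are in m, angles in rad, forces in N, time in s.
With the tool pointing down it reaches from about 0.425 to 0.925 m from the base axis. Payload 6.8 kg.
Tool frame: the origin (TCP) lies midway between the tips of the shut fingers; the grasp point (between the pads) lies 19 mm behind it; y points along the fingers, z is the direction in which the jaws open and shut, and the axes are right-handed (so a half turn about y gives the same grasp; the last joint's range is limited). The gripper opens to 85 mm and grips with 20 to 120 N. Pads are 22 mm wide; open, the fingers measure 114 mm over their backs; the gripper's body (76 mm by 85 mm) begins 54 mm behind the grasp point. The pads swing forward as they close: fully open they stand 13 mm farther back than shut.
Start: joints at [-1.353, 0.477, 0.022, 1.555, -0.011, 1.109, -0.083], TCP at [0.216, 0.64, 0.231] pointing down, gripper open.
Joint ranges: [-2.96, 2.96], [-0.34, 2.1], [-1.41, 1.46], [0.24, 2.44], [-1.37, 4.51], [0.17, 1.92], [-2.96, 2.96]. Speed limits (rad/s): [2.39, 2.39, 3.14, 3.14, 3.14, 3.14, 3.14].

### API

Orientations are given as a unit quaternion [w, x, y, z].
In Python, from station import bot gives the robot as it stands. The module is installed in compiled form; this text tells all that it offers.
- The arm moves only by the shell command python3 -m crank 'ROWS' [FORCE]. ROWS is JSON, a list of rows, each an object with "linear": the shift along the tool's x, y, z in m, a list of three; "dr": the turn, a rotation vector about the tool's x, y, z in degrees, a list of three; "hand": the gripper command: -1 is shut, 1 is fully open, values between are in proportion. A call has 1 to 10 rows; each row is the pose to reach, as a shift and turn from the pose commanded when the call began, along the tool's axes at that moment; what a row does not reach only later rows make up. A row lasts 1/12 s, in which the tool goes at most 41.7 mm and 7.16 degrees, less where a joint would pass 70% of its speed; a pose out of reach is approached as far as the arm can. A call with a gripper value outside its range is refused whole. The fingers move at their own pace and stop on an object; FORCE is the grip in N (left out, the last holds). Time passes only in rows, so rows that repeat a pose let the fingers close. It gives the time, the measured TCP pose, the force and the opening at its end, in the units of the state.
- bot.get_obs(): the state, without advancing time (a new reading comes with each control period).
- bot.read_camera(name): name is "scene" or "top" or "wrist"; returns the picture (420x560x3 uint8, blue, green, red); there is no depth.
- bot.camera_params(name): a dict with "K" (3x3 intrinsics, pixels), "R" (3x3) and "t" (3): a world point X has camera coordinates R X + t; the wrist camera has in their place "hand_eye" (4x4, takes a point from camera to tool coordinates, whose origin is the TCP and whose axes are the tool frame's). Camera axes: x right, y down, z forward; pixel columns grow to the right and rows downward; lengths in m; the calibration is good to about 2 mm. A picture is of the moment at which its call begins: read the wrist's pose just before it. camera_params takes no time and is no camera call.
- bot.hand_in(): hands the job in, once; it reports no verdict.
Trained networks look in the newest picture that a camera, given by its name, has taken for a name from the list of things; names that differ only in an ending like _2 or _b are one class to them, and where a whole thing is asked for, a point or a joint stands for the part that bears it (a point fixed in the world has none). Each returns a list of dicts, best first, with "score" (0 to 1); they miss things now and then, are a little off and sometimes report something else, mostly with a low value. They report only what shows in the picture. A call takes as long as a camera call.
- bot.search_frame(camera, target): "extent" ([left, top, right, bottom] in pixels, round what is visible of it).
- bot.cut_out(camera, target): "pixels" (420x560 bool, what is visible of it) and "extent" ([left, top, right, bottom] in pixels, round what is visible of it).
- bot.place_of(camera, target): "xy" ([column, row] in pixels: a listed point, or the origin of a listed thing).
The state is a dict: "t": time; "q": joint angles; "joint_vel": joint speeds; "joint_torque": joint torques, N m; "eef_pos": TCP position; "tool_rot": TCP orientation; "contact_force": force on the tool from outside, world axes, zero at the start; "torque": the same for the moment, N m; "gripper_width": opening from 0.0 (shut) to 1.0 (fully open).
Only numpy, scipy, OpenCV 4.12 (cv2) and the standard library are available. Lean on these libraries where they do the work, as an engineer would, in place of code of your own. Each camera call takes 0.05 s, during which the arm holds its last target. There are 200 camera calls.

## Working session

There is one attempt and no reset: what is moved stays moved. The work goes in short steps, Python scripts to look and compute and a shell command to move; the robot and the scene stay as the last step left them, time stands still between calls to the robot, and variables do not carry over. Pictures are saved under pics/ and viewed, about 8 in all and at most 12, crops included, and the job is handed in when it is done.

```bash
mkdir -p pics; python3 - <<'E'
from station import bot
import cv2,numpy as np
o=bot.get_obs();print(o['t'],o['eef_pos'],o['tool_rot'],o['gripper_width'])
for c in ['scene','top']:
    im=bot.read_camera(c);cv2.imwrite(f'pics/{c}0.png',im)
    p=bot.camera_params(c);print(c,p['K'].tolist() if hasattr(p['K'],'tolist') else p['K'],np.round(p['R'],4).tolist(),np.round(p['t'],4).tolist())
print(bot.camera_params('wrist'))
E
```

```text
0.0 [0.2158625  0.63892084 0.23033443] [-0.69710802  0.69838147 -0.11474544  0.11461768] 1.0042124846170184
scene [[427.5209140036017, 0.0, 273.38082086927034], [0.0, 427.5209140036017, 208.83609001718168], [0.0, 0.0, 1.0]] [[-0.057, 0.9983, -0.0107], [0.832, 0.0416, -0.5532], [-0.5518, -0.0404, -0.833]] [0.0323, -0.3892, 1.4389]
top [[501.71747675051625, 0.0, 285.9293286173848], [0.0, 501.71747675051625, 205.68842141487764], [0.0, 0.0, 1.0]] [[-0.0112, -0.9999, -0.0054], [-0.9983, 0.0115, -0.0574], [0.0575, 0.0047, -0.9983]] [0.0151, 0.4991, 1.2006]
{'K': array([[324.57618802,   0.        , 283.06854421],
       [  0.        , 324.57618802, 208.37029606],
       [  0.        ,   0.        ,   1.        ]]), 'hand_eye': array([[ 2.33092732e-04,  9.60027735e-01,  2.79904795e-01,
        -7.20578640e-02],
       [ 5.68428737e-04, -2.79904885e-01,  9.60027569e-01,
        -1.42636090e-01],
       [ 9.99999811e-01, -6.46695193e-05, -6.10951147e-04,
         3.36316083e-04],
       [ 0.00000000e+00,  0.00000000e+00,  0.00000000e+00,
         1.00000000e+00]])}
```

View pics/top0.png

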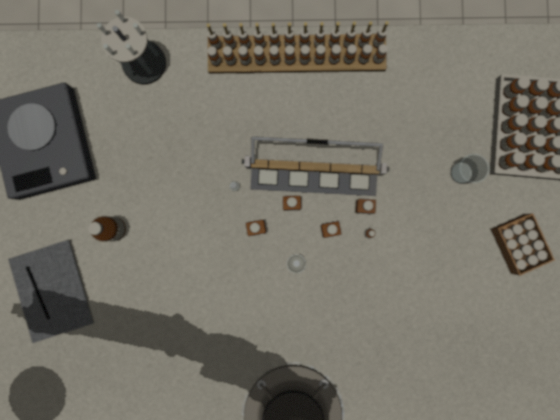

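View pics/scene0.png

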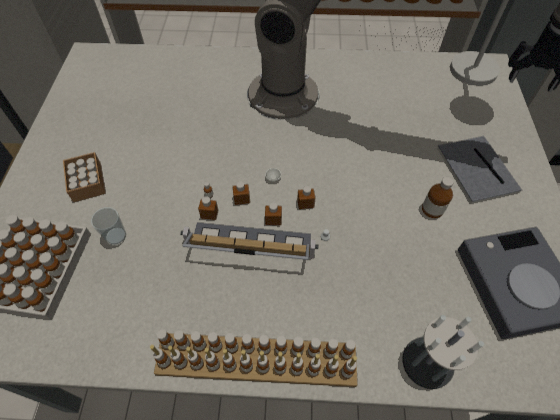

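Top view: the outlines are at about (268,177)–(360,182), with bottles at (256,228), (292,203), (331,229) and (366,206). The vial is at (370,233), the dish at (297,263), the stopper at (235,186), and the bail is tipped back with its sleeve at (317,142). The scene view agrees. Next I'll work out coarse positions.

```bash
cat > h.py <<'E'
import numpy as np,cv2
from station import bot
from scipy.spatial.transform import Rotation as Rn
def tool(o=None):
    o=o or bot.get_obs(); w,x,y,z=o['tool_rot']
    return Rn.from_quat([x,y,z,w]).as_matrix(),np.array(o['eef_pos'])
def cam(name,o=None):
    p=bot.camera_params(name);K=np.array(p['K'])
    if name!='wrist': return K,np.array(p['R']),np.array(p['t'])
    R,t=tool(o);H=np.array(p['hand_eye']);Rw=R@H[:3,:3];tw=R@H[:3,3]+t
    return K,Rw.T,-Rw.T@tw
def back(c,uv,z):
    K,R,t=c;d=R.T@np.linalg.inv(K)@np.array([uv[0],uv[1],1.]);o=-R.T@t
    return o+d*(z-o[2])/d[2]
def proj(c,X):
    K,R,t=c;v=K@(R@np.asarray(X)+t);return v[:2]/v[2]
def totool(d,o=None): return tool(o)[0].T@np.asarray(d)
E
python3 - <<'E'
from h import *
print(np.round(tool()[0],3).tolist())
bot.read_camera('top');c=cam('top')
for n,z in [('mark0',0),('bottle0',0),('vial',0),('dish',0),('stopper',0),('bail_grip',.08)]:
    for r in bot.place_of('top',n)[:6]: print(n,round(r['score'],2),np.round(r['xy'],1),np.round(back(c,r['xy'],z),4)[:2])
E
```

```text
[[0.947, -0.0, 0.32], [-0.32, -0.002, 0.947], [0.0, -1.0, -0.002]]
mark0 0.84 [265.8 177.5] [0.5701 0.0582]
mark0 0.8 [359.8 178.4] [ 0.5651 -0.1727]
mark0 0.76 [327.3 182.7] [ 0.5555 -0.0927]
mark0 0.7 [294.9 177.8] [ 0.5685 -0.0133]
bottle0 0.81 [365.3 207.7] [ 0.4929 -0.1847]
bottle0 0.69 [256.4 230.5] [0.4402 0.0823]
bottle0 0.67 [292.8 203.3] [ 0.5057 -0.0074]
bottle0 0.58 [326.3 231.5] [ 0.4358 -0.0884]
bottle0 0.28 [235.4 184.1] [0.5546 0.1331]
vial 0.51 [369.9 230.4] [ 0.4373 -0.1948]
dish 0.67 [296.2 263.2] [ 0.3596 -0.0139]
stopper 0.43 [237.6 184.7] [0.5531 0.1277]
bail_grip 0.98 [317.8 140. ] [ 0.6464 -0.0661]
bail_grip 0.53 [366.3 208. ] [ 0.4881 -0.1747]
```

```bash
R='x'; python3 -m crank '[{"linear":[0.474,0.0,-0.578],"dr":[0,-18.7,0],"hand":1},{"linear":[0.474,0.0,-0.578],"dr":[0,-18.7,0],"hand":1},{"linear":[0.474,0.0,-0.578],"dr":[0,-18.7,0],"hand":1},{"linear":[0.474,0.0,-0.578],"dr":[0,-18.7,0],"hand":1},{"linear":[0.474,0.0,-0.578],"dr":[0,-18.7,0],"hand":1},{"linear":[0.474,0.0,-0.578],"dr":[0,-18.7,0],"hand":1},{"linear":[0.474,0.0,-0.578],"dr":[0,-18.7,0],"hand":1},{"linear":[0.474,0.0,-0.578],"dr":[0,-18.7,0],"hand":1},{"linear":[0.474,0.0,-0.578],"dr":[0,-18.7,0],"hand":1},{"linear":[0.474,0.0,-0.578],"dr":[0,-18.7,0],"hand":1}]'; python3 -c "
from h import *
R,t=tool();print(np.round(R,3).tolist(),t,R.T@(np.array([.48,-.06,.22])-t))"
```

```text
t: 1.28
eef_pos: [0.3636, 0.2478, 0.2317]
tool_rot: [0.707, -0.707, -0.0, -0.0]
contact_force: [1.6, 0.1, 0.3]
gripper_width: 1.002
[[1.0, 0.001, -0.001], [0.001, 0.001, 1.0], [0.001, -1.0, 0.001]] [0.36362043 0.24778162 0.2316562 ] [ 0.1161946   0.01145074 -0.30785921]
```

```bash
python3 -m crank '[{"linear":[0.116,0.0,-0.308],"dr":[0,0,0],"hand":1},{"linear":[0.116,0.0,-0.308],"dr":[0,0,0],"hand":1},{"linear":[0.116,0.0,-0.308],"dr":[0,0,0],"hand":1},{"linear":[0.116,0.0,-0.308],"dr":[0,0,0],"hand":1},{"linear":[0.116,0.0,-0.308],"dr":[0,0,0],"hand":1},{"linear":[0.116,0.0,-0.308],"dr":[0,0,0],"hand":1},{"linear":[0.116,0.0,-0.308],"dr":[0,0,0],"hand":1},{"linear":[0.116,0.0,-0.308],"dr":[0,0,0],"hand":1},{"linear":[0.116,0.0,-0.308],"dr":[0,0,0],"hand":1},{"linear":[0.116,0.0,-0.308],"dr":[0,0,0],"hand":1}]'; python3 - <<'E'
from h import *
o=bot.get_obs();im=bot.read_camera('wrist');cv2.imwrite('pics/w1.png',im);c=cam('wrist',o)
print(o['eef_pos'],np.round(tool(o)[0],3).tolist())
for n,z in [('mark0',0),('bottle0',0),('vial',0),('dish',0),('stopper',0),('bail_grip',.08)]:
    for r in bot.place_of('wrist',n)[:6]: print(n,round(r['score'],2),np.round(r['xy'],1),np.round(back(c,r['xy'],z),4)[:2])
import pickle;pickle.dump(c,open('c1.pkl','wb'))
E
```

```text
t: 2.12
eef_pos: [0.4798, -0.0606, 0.2315]
tool_rot: [-0.707, 0.707, -0.001, 0.002]
contact_force: [-0.3, 0.2, -1.0]
gripper_width: 1.002
[ 0.47976549 -0.06057415  0.23148808] [[1.0, 0.001, 0.004], [-0.004, -0.001, 1.0], [0.001, -1.0, -0.001]]
mark0 0.95 [375.5 247.8] [0.5686 0.0543]
mark0 0.8 [316.8 247.7] [ 0.5682 -0.0187]
mark0 0.75 [255.4 241.2] [ 0.5592 -0.0949]
mark0 0.58 [195.4 238.6] [ 0.5554 -0.1689]
bottle0 0.93 [179.4 190.5] [ 0.4945 -0.1829]
bottle0 0.92 [409.5 145.5] [0.4432 0.0835]
bottle0 0.71 [330.3 194.6] [ 0.5002 -0.0044]
bottle0 0.57 [254.2 144. ] [ 0.4407 -0.0929]
vial 0.68 [167.6 133.7] [ 0.4289 -0.19  ]
dish 0.62 [327.4  62. ] [ 0.3555 -0.0127]
stopper 0.68 [445.9 231.4] [0.5473 0.1389]
bail_grip 0.74 [182.2 188.9] [ 0.4744 -0.1538]
```

View pics/w1.png

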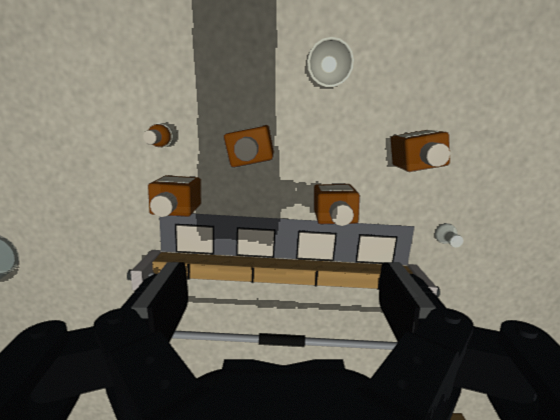

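Wrist view: outlines at (194,240), (256,242), (316,246) and (377,249). Bottles are at (174,195), (248,147), (337,203) and (420,150), with labels toward the robot. The vial is at (160,133), the dish at (329,62), the stopper at (449,236) and the bail sleeve at (282,340). I'll fit exact poses on this picture.

```bash
cat >> h.py <<'E'
from scipy.optimize import minimize
def bpts(x,y,a):
    P=[[sx*.017,sy*.022,z] for sx in(-1,1) for sy in(-1,1) for z in(0,.05)]
    Cc=[[.011*np.cos(t),.011*np.sin(t),z] for t in np.linspace(0,6.28,16) for z in(.054,.072)]
    Rz=np.array([[np.cos(a),-np.sin(a),0],[np.sin(a),np.cos(a),0],[0,0,1]])
    return [np.array(p)@Rz.T+[x,y,0] for p in(P,Cc)]
def render(c,v,s=4):
    m=np.zeros((420*s,560*s),np.uint8)
    for P in bpts(*v):
        uv=np.array([proj(c,p) for p in P])*s+s/2
        cv2.fillConvexPoly(m,cv2.convexHull(uv.astype(np.int32)),255)
    return cv2.resize(m,(560,420),interpolation=cv2.INTER_AREA)/255.
def fitb(c,mask,x,y,a=0.):
    f=lambda p:1-np.minimum(r:=render(c,(p[0]/1e3,p[1]/1e3,p[2]/60)),mask).sum()/np.maximum(r,mask).sum()
    best=min((minimize(f,[x*1e3,y*1e3,a0*60],method='Nelder-Mead',options=dict(initial_simplex=np.array([x*1e3,y*1e3,a0*60])+[[0,0,0],[6,0,0],[0,6,0],[0,0,8]],xatol=.1,fatol=1e-4)) for a0 in (a-.2,a,a+.2)),key=lambda r:r.fun)
    return best.x/[1e3,1e3,60],best.fun
def marks(im,c):
    g=im.min(2);out=[]
    for k in cv2.findContours((g>130).astype(np.uint8),cv2.RETR_CCOMP,cv2.CHAIN_APPROX_NONE)[0]:
        if len(k)<30: continue
        (u,v),(w,h),_=cv2.minAreaRect(k); A=cv2.contourArea(k)
        if w*h>300 and w*h<4000 and A/(w*h)>.85: out.append((u,v,w,h,back(c,(u,v),0)[:2]))
    return out
E
python3 - <<'E'
from h import *;import pickle
c=pickle.load(open('c1.pkl','rb'));im=cv2.imread('pics/w1.png')
for m in marks(im,c): print(np.round(m[:4],1),np.round(m[4],4))
for n in ['bottle0']:
    for r in bot.cut_out('wrist',n)[:4]:
        e=r['extent'];x,y=back(c,((e[0]+e[2])/2,(e[1]+e[3])/2),.03)[:2]
        p,f=fitb(c,r['pixels'].astype(float),x,y);print(round(r['score'],2),np.round(e),np.round(p[:2],4),np.degrees(p[2]).round(1),round(f,3))
E
```

```text
[283.  292.8 191.1  18.1] [ 0.6312 -0.0611]
[376.1 249.1  35.1  24.2] [0.5703 0.0551]
[316.1 245.7  34.6  24.3] [ 0.5655 -0.0197]
0.94 [224. 125. 274. 168.] [ 0.4388 -0.0942] 10.7 0.054
0.83 [313. 182. 362. 228.] [ 0.503  -0.0025] 1.3 0.066
0.83 [390. 128. 451. 167.] [0.4447 0.0836] 4.6 0.073
0.63 [148. 175. 201. 217.] [ 0.4934 -0.1783] -0.9 0.071
```

```bash
cat > plan.py <<'E'
# usage: plan.py x y z yaw_deg -> tool-frame shift / turn from measured pose
from h import *;import sys
x,y,z,a=map(float,sys.argv[1:5]);R,t=tool()
yaw=np.degrees(np.arctan2(R[1,0],R[0,0]))
print('at',np.round(t,4),'yaw',round(yaw,2),'shift',np.round(R.T@(np.array([x,y,z])-t),4),'dr_y',round(yaw-a,2))
E
python3 -m crank '[{"linear":[0.014,0.112,-0.118],"dr":[0,3.3,0],"hand":0.6},{"linear":[0.014,0.112,-0.118],"dr":[0,3.3,0],"hand":0.6},{"linear":[0.014,0.112,-0.118],"dr":[0,3.3,0],"hand":0.6},{"linear":[0.014,0.112,-0.118],"dr":[0,3.3,0],"hand":0.6},{"linear":[0.014,0.112,-0.118],"dr":[0,3.3,0],"hand":0.6},{"linear":[0.014,0.112,-0.118],"dr":[0,3.3,0],"hand":0.6},{"linear":[0.014,0.112,-0.118],"dr":[0,3.3,0],"hand":0.6}]' 25
python3 plan.py 0.4934 -0.1783 0.006 -3.5
```

```text
t: 3.1
eef_pos: [0.4937, -0.1755, 0.1194]
tool_rot: [0.707, -0.707, 0.02, -0.02]
contact_force: [0.3, 0.3, -0.5]
gripper_width: 0.797
at [ 0.4937 -0.1755  0.1194] yaw -3.24 shift [-1.000e-04  1.134e-01 -2.900e-03] dr_y 0.26
```

```bash

python3 -m crank '[{"linear":[0,0.04,-0.001],"dr":[0,0,0],"hand":0.6},{"linear":[0,0.08,-0.001],"dr":[0,0,0],"hand":0.6},{"linear":[0,0.105,-0.001],"dr":[0,0,0],"hand":0.6},{"linear":[0,0.112,-0.001],"dr":[0,0,0],"hand":0.6},{"linear":[0,0.112,-0.001],"dr":[0,0,0],"hand":0.6},{"linear":[0,0.112,-0.001],"dr":[0,0,0],"hand":-0.2},{"linear":[0,0.112,-0.001],"dr":[0,0,0],"hand":-0.2},{"linear":[0,0.112,-0.001],"dr":[0,0,0],"hand":-0.2},{"linear":[0,0.112,-0.001],"dr":[0,0,0],"hand":-0.2},{"linear":[0,0.112,-0.001],"dr":[0,0,0],"hand":-0.2}]' 25
python3 - <<'E'
from h import *
o=bot.get_obs();im=bot.read_camera('wrist');cv2.imwrite('pics/w2.png',im)
E
python3 plan.py 0.5566 -0.1695 0.006 -3.5
```

```text
t: 3.93
eef_pos: [0.4954, -0.1776, 0.0095]
tool_rot: [-0.707, 0.707, -0.019, 0.022]
contact_force: [-1.0, -0.3, 9.3]
gripper_width: 0.512
at [ 0.4954 -0.1775  0.0095] yaw -3.26 shift [0.0606 0.0038 0.0115] dr_y 0.24
```

View pics/w2.png

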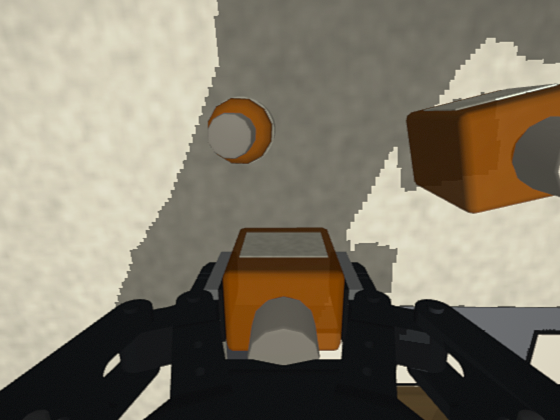

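Bottle 0 is held square between the pads (44 mm opening), and the vial at (240,130) is clear. Now I'll drag it to mark 0.

```bash

python3 -m crank '[{"linear":[0.01,-0.001,0.003],"dr":[0,0.2,0],"hand":-0.2},{"linear":[0.022,-0.001,0.006],"dr":[0,0.2,0],"hand":-0.2},{"linear":[0.035,-0.001,0.009],"dr":[0,0.2,0],"hand":-0.2},{"linear":[0.047,-0.001,0.0115],"dr":[0,0.2,0],"hand":-0.2},{"linear":[0.054,-0.001,0.0115],"dr":[0,0.2,0],"hand":-0.2},{"linear":[0.058,-0.001,0.0115],"dr":[0,0.2,0],"hand":-0.2},{"linear":[0.060,-0.001,0.0115],"dr":[0,0.2,0],"hand":-0.2},{"linear":[0.061,-0.001,0.0115],"dr":[0,0.2,0],"hand":-0.2},{"linear":[0.062,-0.001,0.0115],"dr":[0,0.2,0],"hand":-0.2}]'
python3 plan.py 0.5566 -0.1695 0.006 -3.5
python3 - <<'E'
from h import *
o=bot.get_obs();im=bot.read_camera('wrist');cv2.imwrite('pics/w3.png',im)
E
```

```text
t: 4.73
eef_pos: [0.5521, -0.1685, 0.0096]
tool_rot: [0.708, -0.706, 0.024, -0.019]
contact_force: [-13.5, 4.2, 20.1]
gripper_width: 0.514
at [ 0.5521 -0.1685  0.0096] yaw -3.51 shift [ 0.0045  0.0036 -0.0007] dr_y -0.01
```

View pics/w3.png

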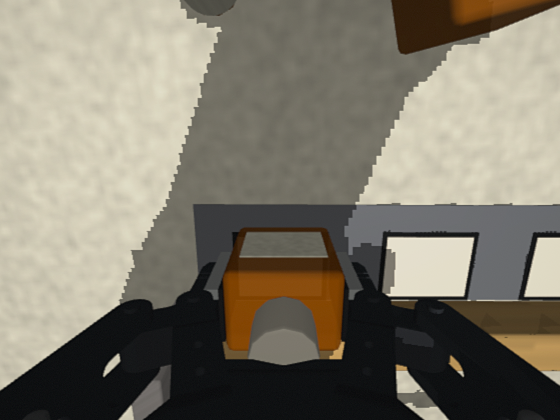

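```bash
python3 - <<'E'
from h import *
im=cv2.imread('pics/w3.png');c=cam('wrist')
for m in marks(im,c): print(np.round(m[:4],1),np.round(m[4],4))
g=im[:,:,:].min(2)
_,l,s,ce=cv2.connectedComponentsWithStats((g>110).astype(np.uint8))
k=[i for i in range(1,len(s)) if 383<ce[i][0]<475 and 235<ce[i][1]<300]
print(s[k],[back(c,ce[i],0)[:2] for i in k])
print('label top/front edges', [np.round(back(c,p,.05)[:2],4) for p in [(240,229),(326,229)]],[np.round(back(c,p,0)[:2],4) for p in [(238,229),(240,229)]])
print('mark corner TL mark1',back(c,(385,234),0),'mark0 TL',back(c,(234,234),0))
print([np.round(proj(c,p)) for p in bpts(0.5525,-.1685,np.radians(-3.5))[0]])
print([np.round(proj(c,p)) for p in bpts(0.5566,-.1695,np.radians(-3.5))[0]])
E
```

```text
[[ 386  237   88   60 4661]
 [ 384  251    5   36   62]
 [ 389  260    1    1    1]
 [ 390  262    1    1    1]
 [ 384  288    1    1    1]
 [ 383  290    2    2    3]
 [ 467  299    4    2    7]] [array([ 0.56043294, -0.09273686]), array([ 0.56062475, -0.11529851]), array([ 0.55593576, -0.11390815]), array([ 0.55709111, -0.11336374]), array([ 0.571883  , -0.11608801]), array([ 0.57345057, -0.11622635]), array([ 0.58162154, -0.07087051])]
label top/front edges [array([ 0.5171, -0.1805]), array([ 0.5189, -0.1517])] [array([ 0.5344, -0.1895]), array([ 0.5344, -0.1885])]
mark corner TL mark1 [ 0.54157617 -0.11630533  0.        ] mark0 TL [ 0.53687534 -0.19175289  0.        ]
[array([238., 229.]), array([219., 276.]), array([326., 229.]), array([345., 276.]), array([241., 290.]), array([224., 358.]), array([324., 290.]), array([340., 357.])]
[array([237., 236.]), array([218., 287.]), array([325., 236.]), array([342., 287.]), array([239., 297.]), array([223., 367.]), array([322., 297.]), array([338., 367.])]
```

```bash

python3 -m crank '[{"linear":[0,-0.0015,0],"dr":[0,0,0],"hand":-0.2},{"linear":[0,-0.0015,0],"dr":[0,0,0],"hand":-0.2}]'
python3 -m crank '[{"linear":[0.001,0,0],"dr":[0,0,0],"hand":-0.2},{"linear":[0.002,0,-0.0005],"dr":[0,0,0],"hand":-0.2},{"linear":[0.003,0,-0.0005],"dr":[0,0,0],"hand":-0.2},{"linear":[0.004,0,-0.0005],"dr":[0,0,0],"hand":-0.2}]'

```

```text
t: 4.95
eef_pos: [0.5563, -0.1695, 0.0108]
tool_rot: [-0.707, 0.707, -0.021, 0.022]
contact_force: [0.0, -0.1, -1.2]
gripper_width: 0.514
t: 5.28
eef_pos: [0.5592, -0.1701, 0.0096]
tool_rot: [0.707, -0.707, 0.022, -0.021]
contact_force: [-5.8, 0.5, 5.7]
gripper_width: 0.513
```

```bash

python3 -m crank '[{"linear":[0.001,-0.001,0],"dr":[0,0,0],"hand":-0.2},{"linear":[0.002,-0.001,0],"dr":[0,0,0],"hand":-0.2},{"linear":[0.002,-0.001,0],"dr":[0,0,0],"hand":-0.2},{"linear":[0.002,-0.001,0],"dr":[0,0,0],"hand":-0.2}]'

```

```text
t: 5.62
eef_pos: [0.5591, -0.17, 0.01]
tool_rot: [0.707, -0.706, 0.024, -0.02]
contact_force: [-7.7, 0.0, 1.7]
gripper_width: 0.513
```

```bash

python3 -m crank '[{"linear":[-0.0005,0,0],"dr":[0,0,0],"hand":0.3},{"linear":[-0.001,0,0],"dr":[0,0,0],"hand":0.3},{"linear":[-0.001,0,0],"dr":[0,0,0],"hand":0.3},{"linear":[-0.001,-0.03,0],"dr":[0,0,0],"hand":0.3},{"linear":[-0.001,-0.07,0],"dr":[0,0,0],"hand":0.4},{"linear":[-0.01,-0.11,0.02],"dr":[0,0,0],"hand":0.6},{"linear":[-0.066,-0.11,0.164],"dr":[0,0,0],"hand":0.6},{"linear":[-0.066,-0.11,0.164],"dr":[0,0,0],"hand":0.6},{"linear":[-0.066,-0.11,0.164],"dr":[0,0,0],"hand":0.6},{"linear":[-0.066,-0.11,0.164],"dr":[0,0,0],"hand":0.6}]'
python3 -m crank '[{"linear":[0,0,0],"dr":[0,0,0],"hand":0.6}]'
python3 plan.py 0.503 -0.0025 0.009 -3.5
```

```text
t: 6.45
eef_pos: [0.5056, 0.001, 0.1214]
tool_rot: [0.707, -0.706, 0.02, -0.021]
contact_force: [0.1, -0.1, 0.2]
gripper_width: 0.797
t: 6.53
eef_pos: [0.5048, 0.0052, 0.1209]
tool_rot: [0.708, -0.706, 0.018, -0.018]
contact_force: [-0.3, -0.4, 0.3]
gripper_width: 0.799
at [0.5048 0.0052 0.1209] yaw -2.91 shift [-0.0013  0.1118 -0.0082] dr_y 0.59
```

```bash

python3 -m crank '[{"linear":[0,0,0],"dr":[0,0,0],"hand":0.6},{"linear":[0,0,0],"dr":[0,0,0],"hand":0.6},{"linear":[0,0,0],"dr":[0,0,0],"hand":0.6}]'
python3 plan.py 0.503 -0.0025 0.009 -3.5; python3 - <<'E'
from h import *
o=bot.get_obs();im=bot.read_camera('wrist');cv2.imwrite('pics/w4.png',im);c=cam('wrist',o)
for m in marks(im,c): print(np.round(m[:4],1),np.round(m[4],4))
for r in bot.cut_out('wrist','bottle0')[:4]:
    e=r['extent'];x,y=back(c,((e[0]+e[2])/2,(e[1]+e[3])/2),.03)[:2]
    p,f=fitb(c,r['pixels'].astype(float),x,y);print(round(r['score'],2),np.round(e),np.round(p[:2],4),np.degrees(p[2]).round(1),round(f,3))
E
```

```text
t: 6.78
eef_pos: [0.5067, -0.0039, 0.1211]
tool_rot: [-0.707, 0.707, -0.022, 0.023]
contact_force: [-0.1, 0.4, 0.7]
gripper_width: 0.802
at [ 0.5067 -0.0039  0.1211] yaw -3.58 shift [-0.0039  0.1121  0.0012] dr_y -0.08
[119.5 416.    6.   55. ] [ 0.7261 -0.1881]
[283.  334.3 178.   19.8] [ 0.6368 -0.0117]
0.83 [252. 176. 316. 242.] [ 0.5031 -0.0021] 1.0 0.053
0.82 [ 95.  96. 195. 163.] [ 0.4393 -0.0941] 11.7 0.073
0.56 [ 31. 252. 126. 329.] [ 0.5556 -0.1686] 7.2 0.096
0.56 [357.  86. 452. 152.] [0.4446 0.0829] 8.2 0.053
```

```bash

python3 -m crank '[{"linear":[-0.004,0.04,0.002],"dr":[0,0,0],"hand":0.6},{"linear":[-0.004,0.08,0.002],"dr":[0,0,0],"hand":0.6},{"linear":[-0.004,0.105,0.002],"dr":[0,0,0],"hand":0.6},{"linear":[-0.004,0.111,0.002],"dr":[0,0,0],"hand":0.6},{"linear":[-0.004,0.111,0.002],"dr":[0,0,0],"hand":0.6},{"linear":[-0.004,0.111,0.002],"dr":[0,0,0],"hand":-0.2},{"linear":[-0.004,0.111,0.002],"dr":[0,0,0],"hand":-0.2},{"linear":[-0.004,0.110,0.002],"dr":[0,0,0],"hand":-0.2},{"linear":[-0.004,0.110,0.002],"dr":[0,0,0],"hand":-0.2},{"linear":[-0.004,0.109,0.002],"dr":[0,0,0],"hand":-0.2}]' 25
python3 -m crank '[{"linear":[0,0,0],"dr":[0,0,0],"hand":-0.2},{"linear":[0,0,0],"dr":[0,0,0],"hand":-0.2}]'
python3 plan.py 0.5657 -0.0198 0.010 -3.5
```

```text
t: 7.72
eef_pos: [0.5025, 0.0001, 0.0126]
tool_rot: [0.707, -0.707, 0.021, -0.022]
contact_force: [0.3, 0.4, -1.8]
gripper_width: 0.521
t: 7.88
eef_pos: [0.5022, -0.0, 0.0121]
tool_rot: [0.707, -0.707, 0.021, -0.021]
contact_force: [0.3, 0.3, -2.4]
gripper_width: 0.517
at [ 0.5022 -0.      0.0121] yaw -3.45 shift [ 0.0645  0.0021 -0.0159] dr_y 0.05
```

```bash

python3 -m crank '[{"linear":[0.01,0.0008,-0.003],"dr":[0,0,0],"hand":-0.2},{"linear":[0.022,0.0008,-0.008],"dr":[0,0,0],"hand":-0.2},{"linear":[0.035,0.0008,-0.013],"dr":[0,0,0],"hand":-0.2},{"linear":[0.047,0.0008,-0.016],"dr":[0,0,0],"hand":-0.2},{"linear":[0.056,0.0008,-0.016],"dr":[0,0,0],"hand":-0.2},{"linear":[0.06,0.0008,-0.016],"dr":[0,0,0],"hand":-0.2},{"linear":[0.062,0.0008,-0.016],"dr":[0,0,0],"hand":-0.2},{"linear":[0.0635,0.0008,-0.016],"dr":[0,0,0],"hand":-0.2},{"linear":[0.0645,0.0008,-0.016],"dr":[0,0,0],"hand":-0.2}]'
python3 -m crank '[{"linear":[0.001,0,0],"dr":[0,0,0],"hand":-0.2},{"linear":[0.001,0,0],"dr":[0,0,0],"hand":-0.2},{"linear":[0.001,0,0],"dr":[0,0,0],"hand":-0.2}]'
python3 plan.py 0.5657 -0.0198 0.010 -3.5
```

```text
t: 8.63
eef_pos: [0.5637, -0.0199, 0.0108]
tool_rot: [0.707, -0.707, 0.023, -0.02]
contact_force: [-7.0, 1.3, 8.7]
gripper_width: 0.512
t: 8.88
eef_pos: [0.5637, -0.0199, 0.0109]
tool_rot: [0.707, -0.707, 0.023, -0.02]
contact_force: [-5.8, 0.1, 8.3]
gripper_width: 0.509
at [ 0.5637 -0.0199  0.0109] yaw -3.46 shift [0.002  0.0009 0.0002] dr_y 0.04
```

```bash

python3 -m crank '[{"linear":[0,-0.001,0],"dr":[0,0,0],"hand":-0.2},{"linear":[0.001,-0.001,0],"dr":[0,0,0],"hand":-0.2},{"linear":[0.002,-0.001,0],"dr":[0,0,0],"hand":-0.2},{"linear":[0.002,-0.001,0],"dr":[0,0,0],"hand":-0.2}]'
python3 - <<'E'
from h import *
o=bot.get_obs();im=bot.read_camera('wrist');cv2.imwrite('pics/w5.png',im)
E
```

```text
t: 9.22
eef_pos: [0.5688, -0.0201, 0.0119]
tool_rot: [0.707, -0.707, 0.021, -0.021]
contact_force: [0.3, 0.0, -1.9]
gripper_width: 0.509
```

View pics/w5.png

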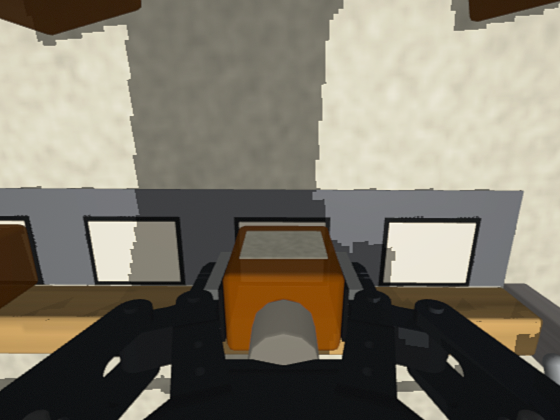

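The bottle is on outline 2, centred between its sides (235–330), and its front edge at row 228 is inside the outline front at row 220. Bottle 0 can be seen on its outline at left. I'll push on to confirm rail contact.

```bash

python3 -m crank '[{"linear":[0.001,0.0008,0],"dr":[0,0,0],"hand":-0.2},{"linear":[0.001,0.0008,0],"dr":[0,0,0],"hand":-0.2}]'
python3 -m crank '[{"linear":[0.001,0,0],"dr":[0,0,0],"hand":-0.2},{"linear":[0.001,0,0],"dr":[0,0,0],"hand":-0.2}]'
```

```text
t: 9.43
eef_pos: [0.5688, -0.0202, 0.0109]
tool_rot: [0.707, -0.707, 0.022, -0.021]
contact_force: [-2.4, -0.4, 0.1]
gripper_width: 0.515
t: 9.6
eef_pos: [0.5688, -0.0202, 0.0109]
tool_rot: [0.707, -0.707, 0.023, -0.02]
contact_force: [-5.5, 0.6, 3.7]
gripper_width: 0.514
```

```bash

python3 -m crank '[{"linear":[-0.0005,0,0],"dr":[0,0,0],"hand":0.3},{"linear":[-0.001,0,0],"dr":[0,0,0],"hand":0.3},{"linear":[-0.001,0,0],"dr":[0,0,0],"hand":0.3},{"linear":[-0.001,-0.03,0],"dr":[0,0,0],"hand":0.3},{"linear":[-0.001,-0.07,0],"dr":[0,0,0],"hand":0.4},{"linear":[-0.02,-0.11,-0.01],"dr":[0,-3,0],"hand":0.6},{"linear":[-0.125,-0.11,-0.082],"dr":[0,-14.5,0],"hand":0.6},{"linear":[-0.125,-0.11,-0.082],"dr":[0,-14.5,0],"hand":0.6},{"linear":[-0.125,-0.11,-0.082],"dr":[0,-14.5,0],"hand":0.6},{"linear":[-0.125,-0.11,-0.082],"dr":[0,-14.5,0],"hand":0.6}]'
python3 -m crank '[{"linear":[0,0,0],"dr":[0,0,0],"hand":0.6},{"linear":[0,0,0],"dr":[0,0,0],"hand":0.6},{"linear":[0,0,0],"dr":[0,0,0],"hand":0.6}]'
python3 plan.py 0.439 -0.0942 0.010 11
```

```text
t: 10.43
eef_pos: [0.4338, -0.0984, 0.121]
tool_rot: [0.704, -0.704, -0.064, 0.067]
contact_force: [-1.3, 0.7, -0.0]
gripper_width: 0.803
t: 10.68
eef_pos: [0.4426, -0.094, 0.1215]
tool_rot: [-0.704, 0.704, 0.069, -0.068]
contact_force: [-0.1, 0.7, 0.5]
gripper_width: 0.804
at [ 0.4426 -0.094   0.1215] yaw 11.1 shift [-0.0038  0.1115  0.0006] dr_y 0.1
```

```bash

python3 -m crank '[{"linear":[-0.004,0.04,0.001],"dr":[0,0,0],"hand":0.6},{"linear":[-0.004,0.08,0.001],"dr":[0,0,0],"hand":0.6},{"linear":[-0.004,0.105,0.001],"dr":[0,0,0],"hand":0.6},{"linear":[-0.004,0.111,0.001],"dr":[0,0,0],"hand":0.6},{"linear":[-0.004,0.111,0.001],"dr":[0,0,0],"hand":0.6},{"linear":[-0.004,0.111,0.001],"dr":[0,0,0],"hand":-0.2},{"linear":[-0.004,0.111,0.001],"dr":[0,0,0],"hand":-0.2},{"linear":[-0.004,0.1105,0.001],"dr":[0,0,0],"hand":-0.2},{"linear":[-0.004,0.110,0.001],"dr":[0,0,0],"hand":-0.2},{"linear":[-0.004,0.110,0.001],"dr":[0,0,0],"hand":-0.2}]' 25
python3 -m crank '[{"linear":[0,0,0],"dr":[0,0,0],"hand":-0.2},{"linear":[0,0,0],"dr":[0,0,0],"hand":-0.2}]'
python3 plan.py 0.5611 -0.0947 0.010 -3.5
```

```text
t: 11.52
eef_pos: [0.4373, -0.0944, 0.0121]
tool_rot: [-0.704, 0.704, 0.069, -0.067]
contact_force: [-0.7, 0.9, -1.2]
gripper_width: 0.515
t: 11.68
eef_pos: [0.4368, -0.0943, 0.0116]
tool_rot: [0.704, -0.704, -0.068, 0.068]
contact_force: [-0.4, 0.4, 5.5]
gripper_width: 0.517
at [ 0.4368 -0.0943  0.0116] yaw 11.04 shift [ 0.1219  0.0017 -0.0241] dr_y 14.54
```

```bash

python3 -m crank '[{"linear":[0.012,-0.0003,-0.0024],"dr":[0,3,0],"hand":-0.2},{"linear":[0.028,-0.0003,-0.0056],"dr":[0,7,0],"hand":-0.2},{"linear":[0.045,-0.0003,-0.009],"dr":[0,11,0],"hand":-0.2},{"linear":[0.062,-0.0003,-0.0124],"dr":[0,14.5,0],"hand":-0.2},{"linear":[0.08,-0.0003,-0.016],"dr":[0,14.5,0],"hand":-0.2},{"linear":[0.096,-0.0003,-0.019],"dr":[0,14.5,0],"hand":-0.2},{"linear":[0.108,-0.0003,-0.0214],"dr":[0,14.5,0],"hand":-0.2},{"linear":[0.116,-0.0003,-0.023],"dr":[0,14.5,0],"hand":-0.2},{"linear":[0.119,-0.0003,-0.0236],"dr":[0,14.5,0],"hand":-0.2},{"linear":[0.119,-0.0003,-0.0236],"dr":[0,14.5,0],"hand":-0.2}]'
python3 -m crank '[{"linear":[0,-0.0003,0],"dr":[0,0,0],"hand":-0.2},{"linear":[0,-0.0003,0],"dr":[0,0,0],"hand":-0.2}]'
python3 plan.py 0.5611 -0.0947 0.010 -3.5
```

```text
t: 12.52
eef_pos: [0.5589, -0.0947, 0.0115]
tool_rot: [-0.707, 0.707, -0.021, 0.022]
contact_force: [1.1, 0.5, 0.9]
gripper_width: 0.517
t: 12.68
eef_pos: [0.5573, -0.0948, 0.0116]
tool_rot: [0.707, -0.707, 0.022, -0.021]
contact_force: [-0.2, -0.3, -0.5]
gripper_width: 0.51
at [ 0.5573 -0.0948  0.0116] yaw -3.48 shift [0.0038 0.0016 0.0003] dr_y 0.02
```

```bash

python3 -m crank '[{"linear":[0.002,0,0],"dr":[0,0,0],"hand":-0.2},{"linear":[0.004,0,0],"dr":[0,0,0],"hand":-0.2},{"linear":[0.006,0,0],"dr":[0,0,0],"hand":-0.2},{"linear":[0.006,0,0],"dr":[0,0,0],"hand":-0.2}]'
python3 -m crank '[{"linear":[0.001,0,0],"dr":[0,0,0],"hand":-0.2},{"linear":[0.002,0.0003,0],"dr":[0,0,0],"hand":-0.2},{"linear":[0.002,0.0005,0],"dr":[0,0,0],"hand":-0.2}]'
```

```text
t: 13.02
eef_pos: [0.5622, -0.0951, 0.0115]
tool_rot: [0.707, -0.706, 0.023, -0.02]
contact_force: [-6.6, -0.0, 3.6]
gripper_width: 0.509
t: 13.27
eef_pos: [0.5622, -0.0951, 0.0115]
tool_rot: [0.707, -0.706, 0.024, -0.019]
contact_force: [-13.5, 2.7, 18.5]
gripper_width: 0.509
```

```bash

python3 -m crank '[{"linear":[-0.002,0,0],"dr":[0,0,0],"hand":0.3},{"linear":[-0.002,0,0],"dr":[0,0,0],"hand":0.3},{"linear":[-0.002,0,0],"dr":[0,0,0],"hand":0.3},{"linear":[-0.002,-0.03,0],"dr":[0,0,0],"hand":0.3},{"linear":[-0.002,-0.07,0],"dr":[0,0,0],"hand":0.4},{"linear":[-0.02,-0.11,0.02],"dr":[0,-3,0],"hand":0.6},{"linear":[-0.132,-0.11,0.171],"dr":[0,-9.5,0],"hand":0.6},{"linear":[-0.132,-0.11,0.171],"dr":[0,-9.5,0],"hand":0.6},{"linear":[-0.132,-0.11,0.171],"dr":[0,-9.5,0],"hand":0.6},{"linear":[-0.132,-0.11,0.171],"dr":[0,-9.5,0],"hand":0.6}]'
python3 -m crank '[{"linear":[0,0,0],"dr":[0,0,0],"hand":0.6},{"linear":[0,0,0],"dr":[0,0,0],"hand":0.6},{"linear":[0,0,0],"dr":[0,0,0],"hand":0.6},{"linear":[0,0,0],"dr":[0,0,0],"hand":0.6}]'
python3 - <<'E'
from h import *
o=bot.get_obs();im=bot.read_camera('wrist');cv2.imwrite('pics/w6.png',im);c=cam('wrist',o)
for r in bot.cut_out('wrist','bottle0')[:4]:
    e=r['extent'];x,y=back(c,((e[0]+e[2])/2,(e[1]+e[3])/2),.03)[:2]
    p,f=fitb(c,r['pixels'].astype(float),x,y);print(round(r['score'],2),np.round(e),np.round(p[:2],4),np.degrees(p[2]).round(1),round(f,3))
E
python3 plan.py 0.4446 0.083 0.010 6
```

```text
t: 14.1
eef_pos: [0.4577, 0.0638, 0.1211]
tool_rot: [0.706, -0.706, -0.038, 0.036]
contact_force: [1.1, 1.2, 0.2]
gripper_width: 0.802
t: 14.43
eef_pos: [0.4593, 0.0613, 0.1208]
tool_rot: [-0.706, 0.706, 0.037, -0.036]
contact_force: [0.7, -0.2, -0.2]
gripper_width: 0.798
0.65 [ 34. 276. 127. 346.] [ 0.5519 -0.0916] 30.3 0.439
0.61 [  2. 266.  40. 330.] [ 0.558  -0.1721] -1.5 0.037
0.58 [283. 168. 347. 229.] [0.445  0.0831] 7.8 0.064
0.48 [195. 311. 206. 345.] [0.5561 0.0263] -14.7 0.963
at [0.4591 0.061  0.1206] yaw 5.87 shift [-0.0122  0.1106  0.0234] dr_y -0.13
```

```bash

python3 -m crank '[{"linear":[-0.012,0.02,0.0235],"dr":[0,-1.5,0],"hand":0.6},{"linear":[-0.012,0.04,0.0235],"dr":[0,-1.5,0],"hand":0.6},{"linear":[-0.012,0.08,0.0235],"dr":[0,-1.5,0],"hand":0.6},{"linear":[-0.012,0.105,0.0235],"dr":[0,-1.5,0],"hand":0.6},{"linear":[-0.012,0.11,0.0235],"dr":[0,-1.5,0],"hand":0.6},{"linear":[-0.012,0.11,0.0235],"dr":[0,-1.5,0],"hand":-0.2},{"linear":[-0.012,0.11,0.0235],"dr":[0,-1.5,0],"hand":-0.2},{"linear":[-0.012,0.11,0.0235],"dr":[0,-1.5,0],"hand":-0.2},{"linear":[-0.012,0.109,0.0235],"dr":[0,-1.5,0],"hand":-0.2},{"linear":[-0.012,0.109,0.0235],"dr":[0,-1.5,0],"hand":-0.2}]' 25
python3 -m crank '[{"linear":[0,0,0],"dr":[0,0,0],"hand":-0.2},{"linear":[0,0,0],"dr":[0,0,0],"hand":-0.2}]'
python3 plan.py 0.5703 0.0551 0.010 -3.5
```

```text
t: 15.37
eef_pos: [0.4447, 0.0848, 0.0128]
tool_rot: [0.706, -0.705, -0.047, 0.046]
contact_force: [0.1, 0.1, -0.6]
gripper_width: 0.517
t: 15.53
eef_pos: [0.4441, 0.0848, 0.0121]
tool_rot: [0.706, -0.705, -0.047, 0.046]
contact_force: [-0.5, 0.1, -1.3]
gripper_width: 0.516
at [0.4441 0.0848 0.0121] yaw 7.55 shift [ 0.1212  0.0022 -0.046 ] dr_y 11.05
```

```bash

python3 -m crank '[{"linear":[0.012,0.0004,-0.006],"dr":[0,3,0],"hand":-0.2},{"linear":[0.028,0.0004,-0.013],"dr":[0,7,0],"hand":-0.2},{"linear":[0.045,0.0004,-0.021],"dr":[0,11,0],"hand":-0.2},{"linear":[0.062,0.0004,-0.029],"dr":[0,11,0],"hand":-0.2},{"linear":[0.08,0.0004,-0.037],"dr":[0,11,0],"hand":-0.2},{"linear":[0.096,0.0004,-0.042],"dr":[0,11,0],"hand":-0.2},{"linear":[0.108,0.0004,-0.0445],"dr":[0,11,0],"hand":-0.2},{"linear":[0.115,0.0004,-0.0455],"dr":[0,11,0],"hand":-0.2},{"linear":[0.118,0.0004,-0.0455],"dr":[0,11,0],"hand":-0.2},{"linear":[0.118,0.0004,-0.0455],"dr":[0,11,0],"hand":-0.2}]'
python3 -m crank '[{"linear":[0,0,0],"dr":[0,0,0],"hand":-0.2},{"linear":[0,0,0],"dr":[0,0,0],"hand":-0.2}]'
python3 plan.py 0.5703 0.0551 0.010 -3.5
```

```text
t: 16.37
eef_pos: [0.5671, 0.0552, 0.0112]
tool_rot: [0.707, -0.707, 0.021, -0.021]
contact_force: [1.0, -0.0, 0.5]
gripper_width: 0.515
t: 16.53
eef_pos: [0.5661, 0.0551, 0.0112]
tool_rot: [0.707, -0.707, 0.021, -0.021]
contact_force: [0.6, 0.0, -0.8]
gripper_width: 0.511
at [0.5661 0.0551 0.0112] yaw -3.45 shift [0.0042 0.0012 0.0002] dr_y 0.05
```

```bash

python3 -m crank '[{"linear":[0.002,0,0],"dr":[0,0,0],"hand":-0.2},{"linear":[0.004,0,0],"dr":[0,0,0],"hand":-0.2},{"linear":[0.006,0,0],"dr":[0,0,0],"hand":-0.2},{"linear":[0.006,0,0],"dr":[0,0,0],"hand":-0.2}]'
python3 -m crank '[{"linear":[0.001,0,0],"dr":[0,0,0],"hand":-0.2},{"linear":[0.001,0,0],"dr":[0,0,0],"hand":-0.2}]'
```

```text
t: 16.87
eef_pos: [0.5684, 0.0549, 0.0113]
tool_rot: [0.707, -0.706, 0.024, -0.018]
contact_force: [-6.3, -0.2, 8.1]
gripper_width: 0.513
t: 17.03
eef_pos: [0.5712, 0.0547, 0.0112]
tool_rot: [0.707, -0.707, 0.023, -0.02]
contact_force: [-4.5, -0.1, 5.1]
gripper_width: 0.511
```

```bash

python3 -m crank '[{"linear":[0.001,-0.0006,0],"dr":[0,0,0],"hand":-0.2},{"linear":[0.001,-0.0006,0],"dr":[0,0,0],"hand":-0.2}]'
python3 -m crank '[{"linear":[0.001,0,0],"dr":[0,0,0],"hand":-0.2},{"linear":[0.001,0,0],"dr":[0,0,0],"hand":-0.2}]'
```

```text
t: 17.2
eef_pos: [0.5721, 0.0547, 0.0113]
tool_rot: [0.707, -0.707, 0.023, -0.02]
contact_force: [-5.3, 0.9, 3.3]
gripper_width: 0.508
t: 17.37
eef_pos: [0.5721, 0.0547, 0.0113]
tool_rot: [0.707, -0.707, 0.024, -0.019]
contact_force: [-8.2, 0.1, 7.4]
gripper_width: 0.515
```

```bash

python3 -m crank '[{"linear":[-0.002,0,0],"dr":[0,0,0],"hand":0.3},{"linear":[-0.002,0,0],"dr":[0,0,0],"hand":0.3},{"linear":[-0.002,0,0],"dr":[0,0,0],"hand":0.3},{"linear":[-0.002,-0.03,0],"dr":[0,0,0],"hand":0.3},{"linear":[-0.002,-0.07,0],"dr":[0,0,0],"hand":0.4},{"linear":[-0.01,-0.11,-0.01],"dr":[0,0,0],"hand":0.6},{"linear":[-0.095,-0.2,-0.12],"dr":[0,0,0],"hand":1},{"linear":[-0.095,-0.2,-0.12],"dr":[0,0,0],"hand":1},{"linear":[-0.095,-0.2,-0.12],"dr":[0,0,0],"hand":1},{"linear":[-0.095,-0.2,-0.12],"dr":[0,0,0],"hand":1}]'
python3 -m crank '[{"linear":[0,0,0],"dr":[0,0,0],"hand":1},{"linear":[0,0,0],"dr":[0,0,0],"hand":1},{"linear":[0,0,0],"dr":[0,0,0],"hand":1}]'
python3 - <<'E'
from h import *
o=bot.get_obs();im=bot.read_camera('wrist');cv2.imwrite('pics/w7.png',im);c=cam('wrist',o)
print(tool(o)[1])
for r in bot.cut_out('wrist','bottle0')[:4]:
    e=r['extent'];x,y=back(c,((e[0]+e[2])/2,(e[1]+e[3])/2),.03)[:2]
    p,f=fitb(c,r['pixels'].astype(float),x,y,-.06);print(round(r['score'],2),np.round(e),np.round(p[:2],4),np.degrees(p[2]).round(1),round(f,3))
for r in bot.place_of('wrist','bail_grip')[:2]: print(r,[np.round(back(c,r['xy'],z),4) for z in (.06,.07,.08,.09)])
E
```

```text
t: 18.2
eef_pos: [0.4729, -0.0611, 0.213]
tool_rot: [0.707, -0.707, 0.021, -0.022]
contact_force: [0.9, 0.2, 1.1]
gripper_width: 0.998
t: 18.45
eef_pos: [0.4743, -0.0592, 0.212]
tool_rot: [0.707, -0.707, 0.021, -0.022]
contact_force: [-0.4, -0.6, -0.3]
gripper_width: 0.999
[ 0.47431846 -0.05915477  0.21198688]
0.97 [235. 242. 275. 295.] [ 0.5617 -0.0937] -6.1 0.061
0.95 [303. 240. 347. 296.] [ 0.5666 -0.0193] -0.5 0.073
0.79 [366. 239. 419. 288.] [0.5686 0.0544] -14.6 0.443
0.66 [162. 241. 212. 290.] [ 0.5581 -0.169 ] 0.1 0.388
{'xy': [288.8, 351.8], 'score': 0.84} [array([ 0.6509, -0.0631,  0.06  ]), array([ 0.6424, -0.0628,  0.07  ]), array([ 0.634 , -0.0625,  0.08  ]), array([ 0.6256, -0.0622,  0.09  ])]
```

View pics/w7.png

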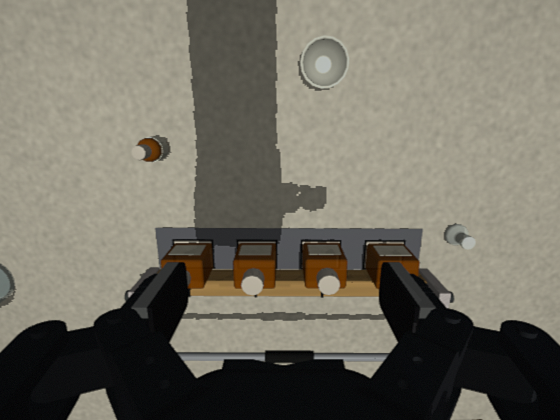

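All four bottles stand in an even row, with front edges at rows 242–245 and the caps of the middle two on the rail's marks. The vial (150,150), dish (324,62) and stopper (460,238) look undisturbed, and the sleeve is at (290,356). Next I'll solve for the bail angle.

```bash
python3 - <<'E'
from h import *;import pickle
a=np.radians(-3.5);xs=np.array([np.cos(a),np.sin(a),0]);ys=np.array([-np.sin(a),np.cos(a),0])
O=np.array([.5814,-.0584,0])
G=lambda q,dy=0:O+xs*(.010-.06*np.cos(q))+ys*dy+[0,0,.045+.06*np.sin(q)]
cs={'w1':pickle.load(open('c1.pkl','rb')),'w7':cam('wrist'),'top':cam('top'),'scene':cam('scene')}
files={'w1':'w1','w7':'w7','top':'top0','scene':'scene0'};win={'w1':(255,330,310,350),'w7':(262,346,318,366),'top':(302,136,332,148),'scene':(225,240,262,262)}
for n in cs:
    im=cv2.imread(f'pics/{files[n]}.png').max(2);x0,y0,x1,y1=win[n];s=im[y0:y1,x0:x1]<50
    v,u=np.nonzero(s);uv=np.array([u.mean()+x0,v.mean()+y0])
    qs=np.linspace(1.8,2.8,101);e=[np.linalg.norm(proj(cs[n],G(q))-uv) for q in qs];i=int(np.argmin(e))
    print(n,s.sum(),uv.round(1),'q',qs[i].round(2),'err px',round(e[i],2),[ (q,proj(cs[n],G(q)).round(1).tolist()) for q in(2.2,2.5,2.75)])
E
```

```text
w1 488 [281.5 339.4] q 2.6 err px 0.54 [(2.2, [282.8, 337.4]), (2.5, [282.1, 339.7]), (2.75, [281.8, 337.5])]
w7 719 [289.8 357.9] q 2.29 err px 0.41 [(2.2, [289.4, 356.8]), (2.5, [289.1, 358.3]), (2.75, [288.9, 355.3])]
top 80 [316.7 141.6] q 2.63 err px 0.74 [(2.2, [316.1, 147.5]), (2.5, [316.1, 143.0]), (2.75, [315.9, 140.9])]
scene 108 [243.9 250.6] q 2.58 err px 1.47 [(2.2, [245.9, 241.6]), (2.5, [245.4, 248.8]), (2.75, [245.3, 254.1])]
```

```bash
cat > st.py <<'E'
from h import *
O=np.array([.5814,-.0584,0]);a=np.radians(-3.5)
o=bot.get_obs();R,t=tool(o);d=t-O
print('stand mm',np.round([1e3*(d[0]*np.cos(a)+d[1]*np.sin(a)),1e3*(-d[0]*np.sin(a)+d[1]*np.cos(a)),1e3*t[2]],1),'yaw',round(np.degrees(np.arctan2(R[1,0],R[0,0])),2),'F',np.round(o['contact_force'],1))
E
python3 -m crank '[{"linear":[0.2,0,0.007],"dr":[0,0,0],"hand":-1},{"linear":[0.2,0,0.007],"dr":[0,0,0],"hand":-1},{"linear":[0.2,0,0.007],"dr":[0,0,0],"hand":-1},{"linear":[0.2,0,0.007],"dr":[0,0,0],"hand":-1},{"linear":[0.2,0,0.007],"dr":[0,0,0],"hand":-1},{"linear":[0.2,0,0.007],"dr":[0,0,0],"hand":-1},{"linear":[0.2,0.03,0.007],"dr":[0,0,0],"hand":-1},{"linear":[0.2,0.06,0.007],"dr":[0,0,0],"hand":-1},{"linear":[0.2,0.09,0.007],"dr":[0,0,0],"hand":-1},{"linear":[0.2,0.09,0.007],"dr":[0,0,0],"hand":-1}]'
python3 -m crank '[{"linear":[0,0,0],"dr":[0,0,0],"hand":-1},{"linear":[0,0,0],"dr":[0,0,0],"hand":-1}]'; python3 st.py
python3 - <<'E'
from h import *
im=bot.read_camera('wrist');im2=bot.read_camera('scene');cv2.imwrite('pics/w8.png',np.hstack([im[150:,80:480],cv2.resize(im2[170:300,130:370],(400,270))[:270]]))
E
```

```text
t: 19.43
eef_pos: [0.6693, -0.0629, 0.1141]
tool_rot: [0.707, -0.707, 0.025, -0.016]
contact_force: [-1.3, 0.4, -0.8]
gripper_width: -0.003
t: 19.6
eef_pos: [0.6746, -0.0648, 0.1227]
tool_rot: [-0.707, 0.707, -0.021, 0.022]
contact_force: [0.0, -1.1, 1.1]
gripper_width: -0.0
stand mm [ 93.4  -0.6 122.7] yaw -3.44 F [ 0.  -1.1  1.1]
```

View pics/w8.png

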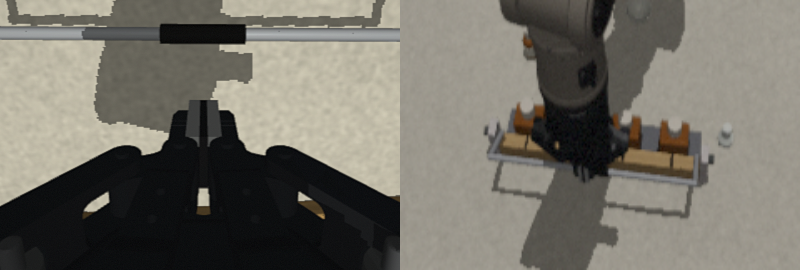

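Sleeve at crop (202,34), with the shut fingers behind it and clear. In the scene crop the bail is behind the rail and the bottles are in place. Now I'll push the bail up and over from behind.

```bash

python3 -m crank '[{"linear":[0,0.03,0],"dr":[0,0,0],"hand":-1},{"linear":[0,0.06,0],"dr":[0,0,0],"hand":-1},{"linear":[0,0.065,0],"dr":[0,0,0],"hand":-1},{"linear":[-0.008,0.065,0],"dr":[0,0,0],"hand":-1},{"linear":[-0.015,0.063,0],"dr":[0,0,0],"hand":-1},{"linear":[-0.022,0.058,0],"dr":[0,0,0],"hand":-1},{"linear":[-0.032,0.05,0],"dr":[0,0,0],"hand":-1}]'; python3 st.py
python3 -m crank '[{"linear":[-0.006,-0.004,0],"dr":[0,0,0],"hand":-1},{"linear":[-0.012,-0.007,0],"dr":[0,0,0],"hand":-1},{"linear":[-0.018,-0.01,0],"dr":[0,0,0],"hand":-1},{"linear":[-0.024,-0.012,0],"dr":[0,0,0],"hand":-1},{"linear":[-0.03,-0.014,0],"dr":[0,0,0],"hand":-1},{"linear":[-0.036,-0.015,0],"dr":[0,0,0],"hand":-1}]'; python3 st.py
python3 - <<'E'
from h import *
im=bot.read_camera('wrist');im2=bot.read_camera('scene');cv2.imwrite('pics/w9.png',np.hstack([im[150:,80:480],cv2.resize(im2[170:300,130:370],(400,270))[:270]]))
E
```

```text
t: 20.28
eef_pos: [0.647, -0.0633, 0.0763]
tool_rot: [-0.707, 0.707, -0.017, 0.026]
contact_force: [8.3, -0.1, 4.7]
gripper_width: 0.0
stand mm [65.8 -0.9 76.3] yaw -3.46 F [ 8.3 -0.1  4.7]
t: 20.78
eef_pos: [0.6061, -0.0608, 0.0886]
tool_rot: [0.707, -0.707, 0.021, -0.022]
contact_force: [2.1, -0.5, 1.6]
gripper_width: 0.0
stand mm [24.8 -0.9 88.6] yaw -3.48 F [ 2.1 -0.5  1.6]
```

View pics/w9.png

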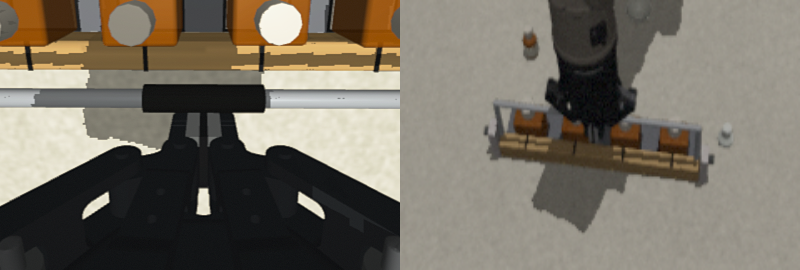

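```bash

python3 -m crank '[{"linear":[-0.009,0.001,0],"dr":[0,0,0],"hand":-1},{"linear":[-0.018,0.001,0],"dr":[0,0,0],"hand":-1},{"linear":[-0.026,0.001,0],"dr":[0,0,0],"hand":-1},{"linear":[-0.034,0.001,0],"dr":[0,0,0],"hand":-1},{"linear":[-0.034,0.001,0],"dr":[0,0,0],"hand":-1},{"linear":[-0.028,0.0,0],"dr":[0,0,0],"hand":-1},{"linear":[-0.028,-0.02,0],"dr":[0,0,0],"hand":-1},{"linear":[-0.028,-0.042,0],"dr":[0,0,0],"hand":-1},{"linear":[-0.045,-0.042,0],"dr":[0,0,0],"hand":-1},{"linear":[-0.058,-0.042,0],"dr":[0,0,0],"hand":-1}]'; python3 st.py
python3 -m crank '[{"linear":[0,0,0],"dr":[0,0,0],"hand":-1},{"linear":[0,0,0],"dr":[0,0,0],"hand":-1}]'; python3 st.py
python3 - <<'E'
from h import *
im=bot.read_camera('wrist');im2=bot.read_camera('scene');cv2.imwrite('pics/w10.png',np.hstack([im[150:,80:480],cv2.resize(im2[170:300,130:370],(400,270))[:270]]))
E
```

```text
t: 21.72
eef_pos: [0.5487, -0.0574, 0.13]
tool_rot: [-0.707, 0.707, -0.021, 0.022]
contact_force: [-0.2, 1.0, 0.3]
gripper_width: -0.0
stand mm [-32.7  -1.  130. ] yaw -3.47 F [-0.2  1.   0.3]
t: 21.88
eef_pos: [0.5479, -0.0571, 0.1289]
tool_rot: [0.707, -0.707, 0.022, -0.021]
contact_force: [0.7, -0.5, -1.0]
gripper_width: 0.002
stand mm [-33.6  -0.8 128.9] yaw -3.47 F [ 0.7 -0.5 -1. ]
```

View pics/w10.png

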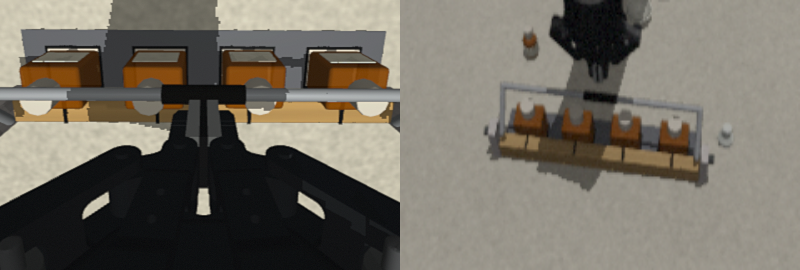

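```bash
python3 - <<'E'
from h import *
a=np.radians(-3.5);xs=np.array([np.cos(a),np.sin(a),0]);O=np.array([.5814,-.0584,0]);c=cam('wrist')
for q in (1.1,1.0,.9,.8,.7,.6): print(q,np.round([10-60*np.cos(q),45+60*np.sin(q)]),proj(c,O+xs*(.010-.06*np.cos(q))+[0,0,.045+.06*np.sin(q)]).round(1))
print('tcp',proj(c,tool()[1]))
E
```

```text
1.1 [-17.  98.] [283.5 268.8]
1.0 [-22.  95.] [283.5 258.5]
0.9 [-27.  92.] [283.5 248.5]
0.8 [-32.  88.] [283.5 239. ]
0.7 [-36.  84.] [283.5 230.2]
0.6 [-40.  79.] [283.5 222.1]
tcp [282.07166492 268.62837782]
```

The bail is over the bottles (q≈0.86, sleeve at crop (204,94)). The bottles haven't been disturbed and sit on their outlines. Now I'll press it down along the arc.

```bash

python3 -m crank '[{"linear":[0,0.025,0],"dr":[0,0,0],"hand":-1},{"linear":[-0.001,0.034,0],"dr":[0,0,0],"hand":-1},{"linear":[-0.004,0.041,0],"dr":[0,0,0],"hand":-1},{"linear":[-0.008,0.049,0],"dr":[0,0,0],"hand":-1},{"linear":[-0.012,0.057,0],"dr":[0,0,0],"hand":-1},{"linear":[-0.015,0.065,0],"dr":[0,0,0],"hand":-1},{"linear":[-0.017,0.072,0],"dr":[0,0,0],"hand":-1},{"linear":[-0.017,0.077,0],"dr":[0,0,0],"hand":-1},{"linear":[-0.017,0.079,0],"dr":[0,0,0],"hand":-1},{"linear":[-0.017,0.081,0],"dr":[0,0,0],"hand":-1}]'; python3 st.py
python3 -m crank '[{"linear":[0,0,0],"dr":[0,0,0],"hand":-1},{"linear":[0,0.001,0],"dr":[0,0,0],"hand":-1},{"linear":[0,0.001,0],"dr":[0,0,0],"hand":-1}]'; python3 st.py
```

```text
t: 22.82
eef_pos: [0.5309, -0.0562, 0.0498]
tool_rot: [0.708, -0.706, 0.022, -0.021]
contact_force: [-17.6, 2.8, 57.1]
gripper_width: -0.001
stand mm [-50.5  -0.9  49.8] yaw -3.51 F [-17.6   2.8  57.1]
t: 23.07
eef_pos: [0.5309, -0.0563, 0.05]
tool_rot: [0.708, -0.706, 0.022, -0.022]
contact_force: [-17.0, 2.6, 46.6]
gripper_width: -0.001
stand mm [-50.5  -0.9  50. ] yaw -3.53 F [-17.    2.6  46.6]
```

It has stopped hard at tip height 50 mm, which is axis 45 mm plus 6 mm of sleeve, so the bail is fully down. I'll retract and check.

```bash

python3 -m crank '[{"linear":[0,-0.01,0],"dr":[0,0,0],"hand":-1},{"linear":[0,-0.04,0],"dr":[0,0,0],"hand":-1},{"linear":[0,-0.08,0],"dr":[0,0,0],"hand":-1},{"linear":[-0.02,-0.12,0],"dr":[0,0,0],"hand":-1},{"linear":[-0.05,-0.15,0],"dr":[0,0,0],"hand":-1},{"linear":[-0.06,-0.17,0],"dr":[0,0,0],"hand":-1},{"linear":[-0.06,-0.17,0],"dr":[0,0,0],"hand":-1},{"linear":[-0.06,-0.17,0],"dr":[0,0,0],"hand":-1},{"linear":[-0.06,-0.17,0],"dr":[0,0,0],"hand":-1},{"linear":[-0.06,-0.17,0],"dr":[0,0,0],"hand":-1}]'; python3 st.py
python3 - <<'E'
from h import *
o=bot.get_obs();im=bot.read_camera('wrist');cv2.imwrite('pics/w11.png',cv2.resize(im[160:370,110:460],(800,480)));cv2.imwrite('pics/w11f.png',im);c=cam('wrist',o)
a=np.radians(-3.5);xs=np.array([np.cos(a),np.sin(a),0]);O=np.array([.5814,-.0584,0])
for q in (0,.1,.2): print(q,proj(c,O+xs*(.010-.06*np.cos(q))+[0,0,.045+.06*np.sin(q)]).round(1))
for r in bot.place_of('wrist','bail_grip')[:1]: print(r)
for r in bot.cut_out('wrist','bottle0')[:4]:
    e=r['extent'];x,y=back(c,((e[0]+e[2])/2,(e[1]+e[3])/2),.03)[:2]
    p,f=fitb(c,r['pixels'].astype(float),x,y,-.06);print(round(r['score'],2),np.round(e),np.round(p[:2],4),np.degrees(p[2]).round(1),round(f,3))
E
```

```text
t: 23.9
eef_pos: [0.4713, -0.0524, 0.2159]
tool_rot: [-0.707, 0.707, -0.022, 0.021]
contact_force: [0.2, -0.1, 0.0]
gripper_width: 0.003
stand mm [-110.3   -0.7  215.9] yaw -3.45 F [ 0.2 -0.1  0. ]
0 [283.5 246.2]
0.1 [283.5 248.8]
0.2 [283.5 252. ]
{'xy': [285.9, 242.2], 'score': 0.81}
0.83 [360. 250. 410. 296.] [0.5724 0.0558] -14.7 0.173
0.74 [297. 250. 342. 297.] [ 0.5673 -0.0175] 3.8 0.46
0.73 [225. 249. 269. 299.] [ 0.5618 -0.0965] -10.1 0.479
0.59 [156. 250. 207. 299.] [ 0.5578 -0.1695] 13.6 0.196
```

View pics/w11.png

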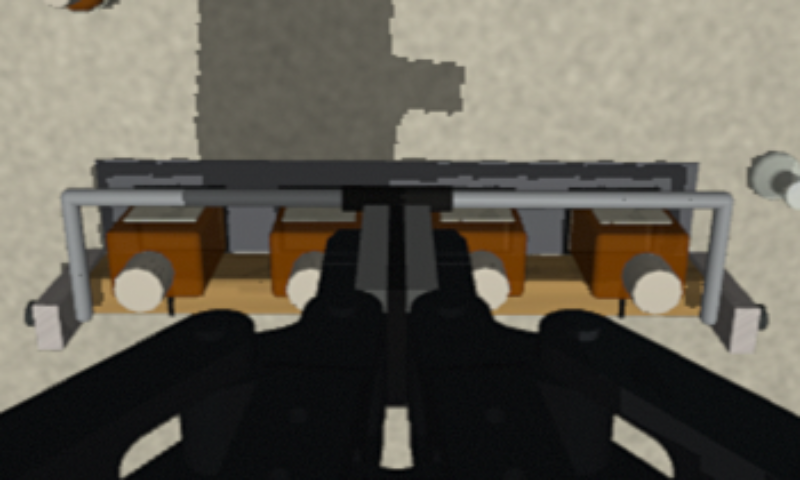

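The bail lies down in front (sleeve at (396,198) in the crop, where q = 0 projects). All four bottles stand square, evenly spaced and against the rail. I'm handing in.

```bash
python3 -c "
from station import bot
print(bot.hand_in())"
```

```text
the job is handed in; nothing more can be done
None
```

The four bottles are lined up on their outlines against the rail, the bail is pressed fully down in front of them, and I handed the job in at about 24 s.

- **Bottles:** I gripped each one low and slid it along the bench to its outline until it met the rail with about 5–14 N. In the last view before the bail came down, they stood upright on their outlines and evenly spaced.
- **Sliding:** The gripper height was set to keep the bottles on the bench. The vertical force dipped to about −2 N at a few moments. A bottle weighs about 1.1 N, so it may have been unweighted or raised by a fraction of a millimetre.
- **Bail:** I pushed it over from behind with the shut fingers, then pressed it down until it stopped hard at about 47–57 N. The fingertip stopped at 50 mm, where 51 mm is expected for fully down. The last picture shows it down across the front of the bottles, clear of them.
- **Other glassware:** The robot never went near it. The vial, dish and stopper looked unmoved in the view taken after the last bottle was placed. I did not measure them again, nor check the beaker and round bottle.

**Checks that disagreed:** After placement, the fits put all four bottle positions within about 3 mm of target. Their angles scattered by up to 17°, because the bail and fingers hid part of each bottle. I relied on the pictures and rail contact for squareness. The last network point for the bail sleeve was 4 pixels from the fully-down position, in the opposite direction to a raised bail.

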